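Sort the heart moulds, then hold the chilling box open

ROBOT

A 6-joint arm with a two-finger parallel gripper is mounted at the origin on the work surface. World frame = base frame: x ahead of the robot, y to its left, z up, the work surface at z = 0. Lengths are in m, angles in rad, forces in N, time in s.
With the tool pointing down it reaches from about 0.375 to 0.9 m from the base axis. Payload 3.1 kg.
Tool frame: the origin (TCP) lies between the finger pads; the fingertips stand 14 mm ahead of it and the grasp point (between the pads) lies 5 mm behind it; z points along the fingers, y is the line along which they close (so a half turn about z gives the same grasp; the last joint's range is limited). The gripper opens to 87 mm and grips with 3 to 60 N. Pads are 19 mm wide; open, the fingers measure 117 mm over their backs; the gripper's body (75 mm by 190 mm) begins 51 mm behind the grasp point.
Start: joints at [1, 0.527, 1.433, -0, 1.181, -0.178], TCP at [0.239, 0.578, 0.237] pointing down, gripper open.
Joint ranges: [-3.08, 3.08], [-0.75, 2.2], [0.22, 2.44], [-1.43, 4.57], [0, 2.65], [-2.85, 2.85]. Speed limits (rad/s): [2.79, 2.79, 3.14, 3.14, 3.14, 3.14].

INTERFACE

Orientations are given as a unit quaternion [x, y, z, w].
In Python, from cell import robot, status, viewer, job gives the robot as it stands. Calls block until the motion is done:
- robot.move_ptp(position, orientation): joint-space move of the TCP to a pose.
- robot.move_l(position, rotation=None, feed=0.15, max_force=None): straight line of the TCP; rotation=None keeps the orientation; feed is the mean speed in m/s. With max_force (N) it stops when the force on the tool has changed by that much, and returns True; else False.
- robot.move_j(angles): joint-space move.
- robot.command_gripper(opening, grasp_force=None): finger opening in m; grasp_force is the grip in N (None keeps the last); returns when the fingers have stopped.
- robot.sleep(seconds).
- robot.inverse_kinematics(position, orientation): joint angles nearest the present ones, or None.
- status.sense(): the state.
- viewer.camera(name): name is "scene" or "top"; returns a dict with "color" (400x640x3 uint8, blue, green, red), "fx", "fy", "cx", "cy" (pixels), "R" (3x3) and "t" (3): a world point X has camera coordinates R X + t. Camera axes: x right, y down, z forward; pixel columns grow to the right and rows downward; lengths in m; the calibration is good to about 2 mm. A picture is of the moment at which its call begins. There is no depth.
A pose or a line that the arm cannot do raises robot.MotionError and nothing moves.
- job.hand_in(): hands the job in; it is judged then, once.
The state is a dict: "time": time; "joint_positions": joint angles; "joint_velocities": joint speeds; "effort": joint torques, N m; "tcp_pos": TCP position; "eef_rot": TCP orientation; "wrist_force": force on the tool from outside, world axes, zero at the start; "ft_torque": the same for the moment, N m; "finger_gap": finger opening in m; "finger_force": force on a finger pad.
Only numpy, scipy, OpenCV 4.12 (cv2) and the standard library are available. Lean on these libraries where they do the work, as an engineer would, in place of code of your own. Each camera call takes 0.05 s, during which the arm holds its last target. There are 200 camera calls.

TASK

Sort the two tagged heart moulds for chilling: set (do not drop) the green-tagged one down flat in the green nest and the red-tagged one flat in the red nest, and let go of both. Then take the chilling box's lid by its front bar, raise it to 45 degrees open and hold it still there so that I can load the box: finish while still holding the lid, do not let go, as it falls shut by itself. Leave the untagged mould and the other things on the worktop where they are.

Things in the scene. Friction and masses are not known exactly. Their poses are not given: they have to be found in the camera images.
- green_mould_center (a point): Heart mould with the GREEN tag: loose pale grey-blue block 120 x 50 x 30 mm (x, y, z), about 0.2 kg, lying flat on the worktop, with two flat brown hearts on top and a green tag 22 x 42 mm, 5 mm high, on top near its +x end. Point: centre of the block, 15 mm above its underside; x along the 120 mm, z up.
- red_mould_center (a point): Heart mould with the RED tag: the same block with a red tag. Point: centre of the block, 15 mm above its underside; x along the 120 mm, z up.
- pass_nest: GREEN nest (pass), fixed: plate 150 x 80 mm, 4 mm thick, with walls to 16 mm above the worktop at both ends and short returns at the four corners; the long sides are open over the middle 92 mm for the fingers. The pocket is 132 x 62 mm; a mould lies flat in it on the plate, either way round, its centre then 19 mm above the worktop. Origin: centre of the underside, on the worktop; x along the 150 mm, z up.
- reject_nest: RED nest (reject), fixed: the same as the green nest, in red. Origin: centre of the underside; x along the 150 mm, z up.
- chill_box: Chilling box, fixed, white with a blue front panel: 210 x 320 x 100 mm (x, y, z), its front (-x side) roughly towards the robot, lid on top hinged along the far (+x) upper edge. Origin: centre of the underside, on the worktop.
- chill_lid (a joint): Lid of the chilling box (about 0.6 kg, plate 210 x 320 x 16 mm): opening angle in rad, 0 = shut, 0.785 = 45 degrees, stop at 1.4. It falls shut from any angle when let go; lifting it at the bar takes about 2 to 3.5 N.
- lid_bar (a point): Centre of the lid's front bar: round dark steel rod 12 mm thick, along the box's y axis, 98 mm free between its two end arms, carried 55 mm out from the lid's front edge in the plane of the lid. 265 mm from the hinge axis in the lid's x and 8 mm above it in the lid's z; 108 mm above the worktop when shut. Free below, and 49 mm clear between rod and lid edge. Axes: the lid's (x from the bar to the hinge side, y along the rod, z the lid's upper side).
- lid_hinge (a point): Middle of the lid's hinge axis, 100 mm above the worktop at the box's far upper edge (105 mm from the box's centre along its x); the axis is the box's y axis, and opening lifts the bar up and over towards +x of the box.
- spare_mould: Bystander: a mould like the others but without any tag, loose. Origin: centre of underside.
- nib_jar: Bystander: amber jar, 72 mm across, 120 mm high, loose. Origin: centre of underside.
- bowl: Bystander: white bowl, 140 mm across, 60 mm high, loose. Origin: centre of underside.
- cocoa_can: Bystander: can with orange label, 76 mm across, 110 mm high, loose. Origin: centre of underside.
- tag_tray: Bystander: open blue tray 120 x 90 x 40 mm, loose. Origin: centre of underside.

How it is judged:
On the way, in this order (a step that is already met when the one before it is completed fails the run):
1. both moulds lie flat in the nests of their tag's colour, released (horizontal distance between green_mould_center and pass_nest below 0.013 m and z of green_mould_center in the frame of pass_nest between 0.014 and 0.024 m and angle between each of green_mould_center, red_mould_center's own z axis and vertical below 0.08 rad and horizontal distance between red_mould_center and reject_nest below 0.013 m and z of red_mould_center in the frame of reject_nest between 0.014 and 0.024 m and contact force between the fingers and green_mould below 0.1 N and linear speed of each of green_mould, red_mould below 0.03 m/s and contact force between the fingers and red_mould below 0.1 N), for 0.2 s.
2. the fingers hold the lid still at 45 degrees open (value of joint chill_lid between 0.68 and 0.89 rad and velocity of joint chill_lid between -0.06 and 0.06 rad/s and contact force between the fingers and chill_lid above 0.5 N and contact force between chill_lid and green_mould below 0.1 N and contact force between chill_lid and red_mould below 0.1 N and contact force between chill_lid and nib_jar below 0.1 N and contact force between chill_lid and bowl below 0.1 N and contact force between chill_lid and cocoa_can below 0.1 N and contact force between chill_lid and tag_tray below 0.1 N and contact force between chill_lid and spare_mould below 0.1 N), for 0.3 s.
At the end, for the whole second after the job is handed in: Each tagged mould lies flat, upright and released in the nest of its colour (centre within 13 mm of the nest's, seated on the plate); the lid is still at 45 degrees, within 6 degrees, carried by the fingers (over 0.5 N) and by no loose thing; the program finishes holding it (all of step 1 and all of step 2); the arm keeps its last pose, push and grip.
It fails at once if the untagged mould or another loose bystander is shifted more than 30 mm (distance of any of nib_jar, bowl, cocoa_can, tag_tray, spare_mould from where it was at the start of the episode above 0.03 m).
It fails at once if a tagged mould is dropped or thrown (faster than 0.7 m/s out of the fingers) ((linear speed of green_mould above 0.7 m/s and contact force between the fingers and green_mould below 0.2 N) or (linear speed of red_mould above 0.7 m/s and contact force between the fingers and red_mould below 0.2 N)).
It also fails if it takes over 69 s, if anything falls off the work surface, if the arm or the gripper's body presses on something with over 40 N, if the wrist force passes 120 N, or if a joint passes its speed limit or range.

## Working session

There is one attempt and no reset: what is moved stays moved. The work goes in short steps, each a Python script; the robot and the scene stay as the last script left them, time stands still between calls to the robot, and variables do not carry over. Pictures are saved under pics/ and viewed, at most 10 in all, crops included, and the job is handed in when it is done.

```bash
mkdir -p pics; ls; python3 - <<'E'
from cell import robot,status,viewer
import cv2,numpy as np
for n in("scene","top"):
    c=viewer.camera(n);cv2.imwrite(f"pics/{n}0.png",c["color"])
    print(n,c["fx"],c["fy"],c["cx"],c["cy"],np.round(c["R"],3).tolist(),np.round(c["t"],3), -np.array(c["R"]).T@c["t"])
print(status.sense())
E
```

```text
pics
scene 408.9894776203334 408.9894776203334 320.82476952311754 201.88002445949698 [[0.308, 0.951, 0.012], [0.576, -0.177, -0.798], [-0.757, 0.253, -0.603]] [-0.14  -0.229  1.608] [ 1.39241993 -0.31374088  0.78855813]
top 380.7580962912578 380.7580962912578 321.159403827885 197.79773665408118 [[0.023, -1.0, -0.003], [-0.986, -0.022, -0.164], [0.164, 0.007, -0.986]] [-0.025  0.532  1.354] [ 0.30282834 -0.02299203  1.42311511]
{'time': 0.1, 'joint_positions': array([ 1.00047511e+00,  5.28410585e-01,  1.43374905e+00, -2.14198595e-05,
        1.18142261e+00, -1.78502207e-01]), 'joint_velocities': array([ 0.00220363, -0.00338831, -0.00210216,  0.00065079, -0.00157934,
       -0.00143928]), 'effort': array([-1.77476732e-04, -4.40982485e+01, -1.77150267e+01,  6.34399289e-02,
        5.34471392e-02, -5.67817528e-05]), 'tcp_pos': array([0.23830384, 0.57710636, 0.2356545 ]), 'eef_rot': array([ 1.94654630e-01,  9.80871340e-01, -9.29499368e-04, -3.54602848e-04]), 'wrist_force': array([-0.14731029,  0.26886438, -0.61446194]), 'ft_torque': array([0.00541766, 0.02057242, 0.01931702]), 'finger_force': 0.0, 'finger_gap': 0.08696314489613981}
```

View pics/top0.png

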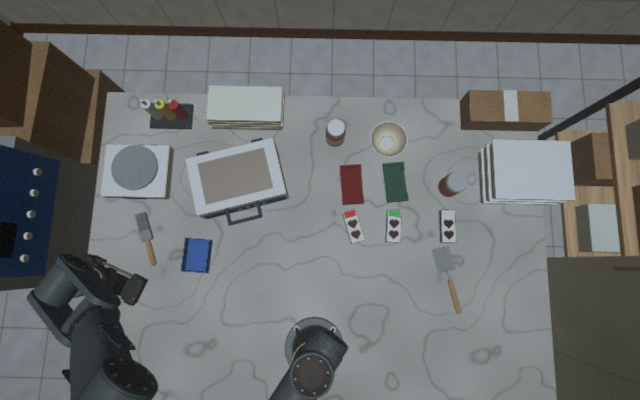

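View pics/scene0.png

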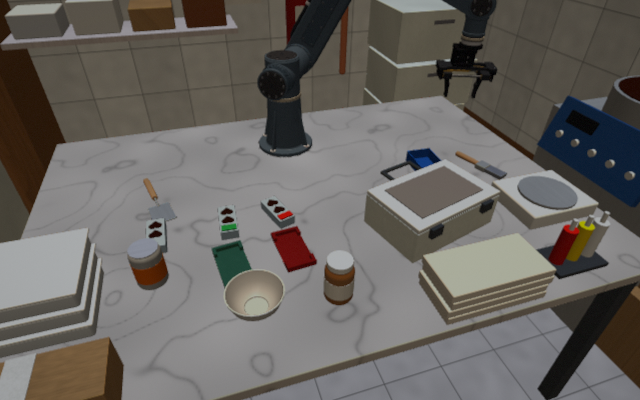

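The top view shows the green mould at about (394,226), red at (354,226) and untagged at (448,226). The red nest is at (352,184), the green nest at (395,182), and the lid bar at about (244,213). In the scene view the moulds are at (229,221), (279,212) and (156,234), and the nests at (232,260) and (294,249).

```bash
python3 - <<'E'
import cv2,numpy as np
a=cv2.imread("pics/top0.png")
c1=cv2.resize(a[155:250,325:420],None,fx=6,fy=6,interpolation=cv2.INTER_CUBIC)[:, :560]
c1=cv2.resize(a[155:250,330:415],(400,447),interpolation=cv2.INTER_CUBIC)
c2=cv2.resize(a[135:230,180:300],(400,317),interpolation=cv2.INTER_CUBIC)
o=np.zeros((447,800,3),np.uint8);o[:,:400]=c1;o[:317,400:]=c2
cv2.imwrite("pics/crop1.png",o)
h=cv2.cvtColor(a,cv2.COLOR_BGR2HSV)
for r in (212,226,238): print(r,a[r,382:406:2].tolist())
print(h[182,395],h[184,352],h[213,394],h[213,349],a[230,375])
E
```

```text
212 [[150, 151, 146], [150, 147, 143], [130, 129, 124], [154, 158, 139], [90, 151, 79], [92, 153, 81], [90, 153, 80], [90, 151, 79], [90, 151, 79], [129, 156, 117], [149, 147, 142], [145, 146, 139]]
226 [[152, 152, 146], [150, 151, 145], [88, 87, 82], [186, 177, 169], [181, 173, 165], [86, 89, 96], [51, 58, 70], [127, 125, 125], [183, 177, 167], [172, 167, 157], [147, 147, 143], [149, 148, 144]]
238 [[153, 152, 146], [143, 143, 138], [124, 116, 111], [187, 177, 168], [185, 177, 168], [145, 140, 136], [128, 124, 124], [186, 178, 169], [184, 176, 166], [154, 153, 144], [131, 130, 126], [141, 140, 135]]
[81 77 76] [179 134  99] [ 65 121 152] [  1 157 158] [150 147 143]
```

View pics/crop1.png

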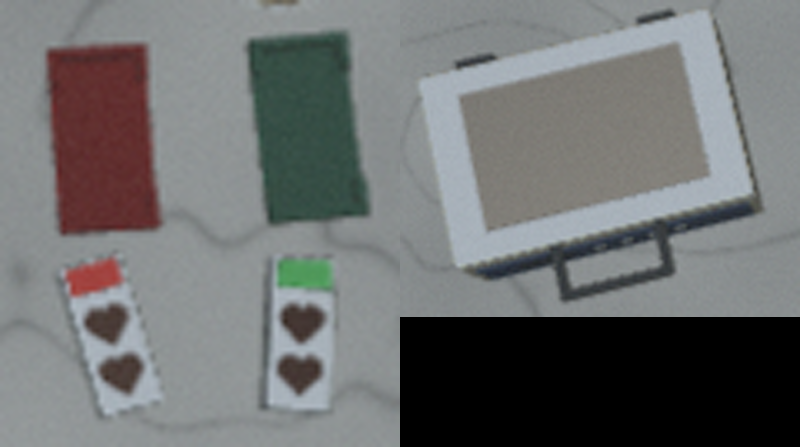

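The crop shows clean outlines: the nests, the tagged moulds and their tags, the lid's white plate, and the dark bar centred at about crop (617,287). I'll cast the corners onto known heights in both views.

```bash
cat > h.py <<'E'
import cv2,numpy as np
from cell import robot,status,viewer,job
def cast(c,uv,z):
    R=np.array(c["R"]);o=-R.T@c["t"]
    d=R.T@np.array([(uv[0]-c["cx"])/c["fx"],(uv[1]-c["cy"])/c["fy"],1])
    return o+d*(z-o[2])/d[2]
def big(m,box,close=0):
    k=np.zeros(m.shape,np.uint8);x0,y0,x1,y1=box;k[y0:y1,x0:x1]=m[y0:y1,x0:x1]
    if close:k=cv2.morphologyEx(k,cv2.MORPH_CLOSE,np.ones((close,close)))
    cs,_=cv2.findContours(k,cv2.RETR_EXTERNAL,cv2.CHAIN_APPROX_NONE)
    return max(cs,key=cv2.contourArea)[:,0].astype(np.float32)
def rect(c,cont,z):
    "cast contour to height z, min-area rectangle: centre, sizes (long,short), yaw of the long side in (-pi/2,pi/2]"
    P=np.array([cast(c,p,z)[:2] for p in cont],np.float32)
    (x,y),(w,h),a=cv2.minAreaRect(P*1000);a=np.radians(a)
    if w<h:w,h,a=h,w,a+np.pi/2
    a=(a+np.pi/2)%np.pi-np.pi/2
    px=1000*np.linalg.norm(cast(c,cont[0]+[1,0],z)-cast(c,cont[0],z))
    return np.round([x,y,w,h],1),round(a,3),round(px,1)
def masks(img):
    b,g,r=[img[...,i].astype(int) for i in range(3)]
    G=(g>r*1.25)&(g>b*1.2)|((g>r*1.25)&(g>b*1.05)&(g<110)); Rr=(r>g*1.6)&(r>b*1.6)
    H=(np.maximum(np.maximum(r,g),b)<105)&(r>b*1.08)&(r<g*1.6)
    W=(b>160)&(b>r+8)
    return G,Rr,H,W
E
python3 - <<'E'
from h import *
B={"top":dict(gm=(380,203,406,246),rm=(338,205,370,246),gn=(378,158,412,203),rn=(335,160,367,206),lid=(180,130,295,220),bar=(225,200,265,226)),
"scene":dict(gm=(214,203,242,240),rm=(258,194,300,228),gn=(208,238,254,292),rn=(268,224,318,272))}
for n in B:
    c=viewer.camera(n);G,R,H,W=masks(c["color"]);b=B[n]
    for k,m,z in (("gm",W|G|H,.03),("rm",W|R|H,.03),("gn",G,.008),("rn",R,.008)):
        print(n,k,*rect(c,big(m,b[k],3),z))
    if n=="top":
        cont=big(W,b["lid"],3);print("lid",*rect(c,cont,.116))
        v=c["color"].max(2)<85
        k=np.zeros(v.shape,bool);k[207:224,228:264]=v[207:224,228:264]
        cont=big(k.astype(np.uint8),b["bar"],0);print("bar",*rect(c,cont,.108));print(cont.min(0),cont.max(0))
    vis=c["color"].copy()
    for k,m in (("gm",W|G|H),("rm",W|R|H),("gn",G),("rn",R)): cv2.drawContours(vis,[big(m,b[k],3).astype(int)[:,None]],-1,(255,0,255),1)
    cr=vis[155:250,330:415] if n=="top" else vis[190:295,200:320]
    s=cv2.resize(cr,(400,int(400*cr.shape[0]/cr.shape[1])),interpolation=cv2.INTER_NEAREST)
    o=np.zeros((450,800,3),np.uint8) if n=="top" else o
    o[:s.shape[0],(0 if n=="top" else 400):(400 if n=="top" else 800)]=s
cv2.imwrite("pics/seg.png",o)
E
```

```text
top gm [ 438.5 -281.9  116.8   47.3] -0.058 3.7
top rm [ 433.3 -133.6  115.    47.7] 0.302 3.7
top gn [ 606.4 -291.   148.8   78.7] 0.105 3.8
top rn [ 593.5 -126.3  148.8   76.9] 0.085 3.8
lid [593.9 293.  317.9 206.6] -1.299 3.6
bar [456.1 251.4 114.8  55.9] -1.508 3.5
[228. 207.] [261. 223.]
scene gm [ 463.8 -283.    49.5   42.2] 0.052 2.9
scene rm [ 451.8 -120.6   59.1   41.4] 0.31 3.0
scene gn [ 592.2 -291.7  147.    79.9] 0.09 2.8
scene rn [ 587.2 -125.   163.3   82.6] 0.088 2.9
```

View pics/seg.png

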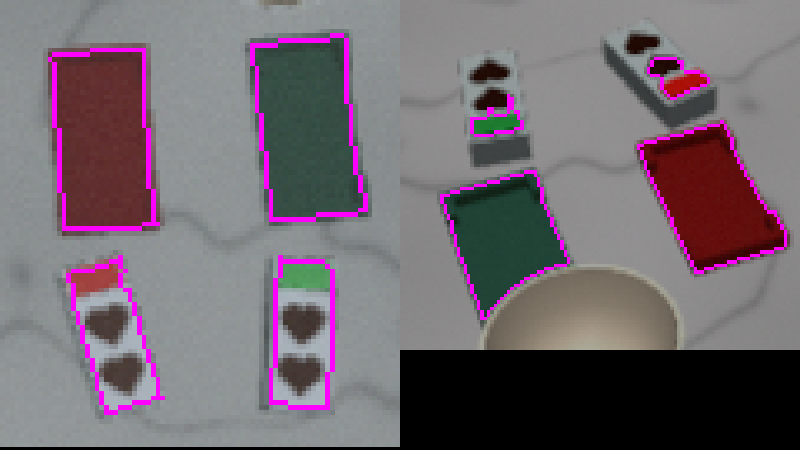

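The top-view sizes match the models within a pixel: moulds about 120 x 50, nests about 150 x 80, lid about 320 x 210. The scene view confirms the nest yaw and the red nest's position. Next is the green mould.

```bash
cat >> h.py <<'E'
from scipy.spatial.transform import Rotation as Rot
def down(pos,yaw):
    "tool-down quaternion, tool x along yaw or its half turn, whichever keeps joint 6 central"
    best=None
    for a in (yaw,yaw+np.pi):
        c,s=np.cos(a),np.sin(a)
        q=Rot.from_matrix(np.array([[c,s,0],[s,-c,0],[0,0,-1]])).as_quat()
        j=robot.inverse_kinematics(pos,q)
        if j is not None and (best is None or abs(j[5])<best[0]):best=(abs(j[5]),q,j)
    return best[1]
def transfer(src,ya,dst,yb,zt=.02,h=.13):
    x,y=src;q=down([x,y,h],ya)
    robot.move_ptp([x,y,h],q);robot.command_gripper(.08)
    print("hit",robot.move_l([x,y,zt],feed=.12,max_force=12))
    robot.command_gripper(.03,grasp_force=20)
    s=status.sense();print("gap",s["finger_gap"],s["finger_force"],s["tcp_pos"],s["time"])
    if not .045<s["finger_gap"]<.056: raise SystemExit("bad grasp")
    robot.move_l([x,y,h],feed=.15)
    x,y=dst;q2=down([x,y,h],yb)
    # stay on the same branch of the half turn
    if Rot.from_quat(q).as_matrix()[:,0]@Rot.from_quat(q2).as_matrix()[:,0]<0: print("half turn")
    robot.move_ptp([x,y,h],q2)
    robot.move_l([x,y,zt+.012],feed=.12)
    print("touch",robot.move_l([x,y,zt+.0035],feed=.03,max_force=6),status.sense()["tcp_pos"])
    robot.command_gripper(.075)
    robot.move_l([x,y,h],feed=.15);print(status.sense()["time"])
E
python3 - <<'E'
from h import *
c=viewer.camera("top");print("bar",cast(c,(245.1,220.2),.108))
transfer((.4385,-.282),-.058,(.606,-.291),.1)
s=status.sense();print(s["finger_gap"])
E
```

```text
bar [0.43678858 0.24828199 0.108     ]
hit False
gap 0.049693860830778994 19.980551884509623 [ 0.43854168 -0.28202027  0.02019089] 5.525
touch True [ 0.60649273 -0.29133809  0.02405377]
10.05
0.07520064784814538
```

```bash
python3 - <<'E'
from h import *
transfer((.433,-.1335),.302,(.5925,-.126),.087)
robot.move_ptp([.45,.1,.25],down([.45,.1,.25],.272+np.pi/2))
c=viewer.camera("top");d=viewer.camera("scene")
cv2.imwrite("pics/top1.png",c["color"]);cv2.imwrite("pics/sc1.png",d["color"])
a=cv2.resize(c["color"][155:250,330:415],(400,447),interpolation=cv2.INTER_CUBIC)
b=cv2.resize(d["color"][190:295,200:320],(400,350),interpolation=cv2.INTER_CUBIC)
o=np.zeros((447,800,3),np.uint8);o[:,:400]=a;o[:350,400:]=b;cv2.imwrite("pics/crop2.png",o)
G,R,H,W=masks(c["color"])
for k,bx in(("g",(378,158,412,203)),("r",(335,160,367,206))):print(k,*rect(c,big(W|H,bx,3),.034),*rect(c,big(R if k=="r" else G,bx,0),.008))
print(status.sense()["time"],status.sense()["wrist_force"])
E
```

```text
hit False
gap 0.049757872816958926 20.000005674082786 [ 0.43304434 -0.13350336  0.02017286] 13.0917
touch True [ 0.59304661 -0.12621864  0.02407608]
17.5833
g [ 601.3 -291.6  107.3   47.2] 0.11 3.7 [ 606.4 -291.2  148.5   78.8] 0.117 3.8
r [ 578.4 -125.7  100.4   54.6] 0.082 3.7 [ 593.6 -126.3  148.6   76.9] 0.085 3.8
18.9333 [-0.58401251  0.60151958 -0.25784594]
```

View pics/crop2.png

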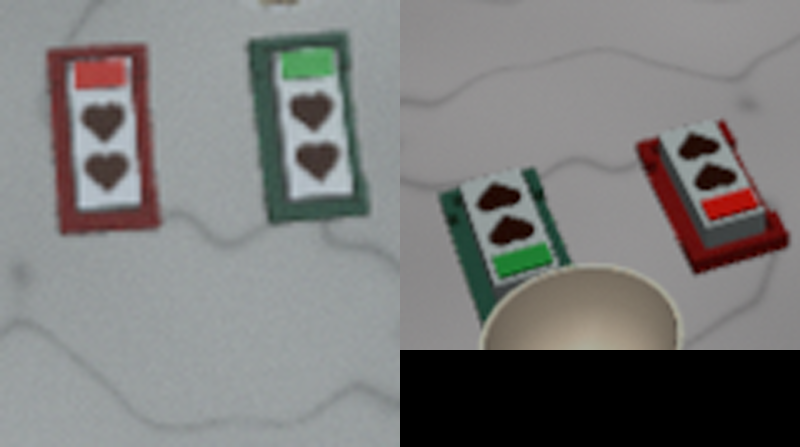

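Both moulds lie between the end walls of their own nests. Both touched down at the plate height (TCP z 0.024). Next, grip the lid bar; its position agrees within 4 mm between the lid outline and the bar pixels.

```bash
python3 - <<'E'
from h import *
x,y=.4385,.249;q=down([x,y,.18],.272+np.pi/2)
robot.move_ptp([x,y,.18],q);robot.command_gripper(.045)
f0=status.sense()["wrist_force"]
print(robot.move_l([x,y,.103],feed=.08,max_force=10))
robot.command_gripper(.0,grasp_force=12)
s=status.sense();ex=np.array([np.cos(.272),np.sin(.272),0])
print(s["finger_gap"],s["finger_force"],s["tcp_pos"],s["wrist_force"]-f0,(s["wrist_force"]-f0)@ex,s["time"])
for n in("top","scene"):
    c=viewer.camera(n);cv2.imwrite(f"pics/{n}2.png",c["color"])
E
```

```text
False
0.011563556737907118 12.000111937522888 [0.438231   0.24893455 0.10307188] [-0.86897082 -1.705668    2.3808039 ] -1.2952656554777493 22.2333
```

```bash
python3 - <<'E'
from h import *
robot.command_gripper(0,grasp_force=25)
s=status.sense();p0=s["tcp_pos"];ex=np.array([np.cos(.272),np.sin(.272),0]);ez=np.array([0,0,1.])
r,o=.265,.008
P=lambda a:p0+ex*(r-r*np.cos(a)-o*np.sin(a)+0*a)*1.0+ez*(r*np.sin(a)+o*np.cos(a)-o)
# lid z-offset tips toward +x while opening
P=lambda a:p0+ex*(r-r*np.cos(a)+o*np.sin(a))+ez*(r*np.sin(a)+o*np.cos(a)-o)
for d in range(5,46,5):
    if robot.move_l(P(np.radians(d)),feed=.06,max_force=35): print("stopped",d);break
    s=status.sense();print(d,s["finger_gap"].round(4),s["wrist_force"].round(1),(s["tcp_pos"]-P(np.radians(d))).round(4),round(s["time"],1))
o=[cv2.resize(viewer.camera(n)["color"],(400,250)) for n in("top","scene")]
c=viewer.camera("scene")["color"];cv2.imwrite("pics/lift.png",cv2.resize(c[40:280,320:560],(560,560)))
E
```

```text
Traceback (most recent call last):
AttributeError: 'float' object has no attribute 'round'
```

```bash
python3 - <<'E'
from h import *
p0=np.array([.438231,.248935,.103072]);ex=np.array([np.cos(.272),np.sin(.272),0]);ez=np.array([0,0,1.])
r,o=.265,.008
P=lambda a:p0+ex*(r-r*np.cos(a)+o*np.sin(a))+ez*(r*np.sin(a)+o*np.cos(a)-o)
for d in range(10,46,5):
    if robot.move_l(P(np.radians(d)),feed=.06,max_force=35): print("stopped",d);break
    s=status.sense();print(d,round(s["finger_gap"],4),np.round(s["wrist_force"],1),np.round(s["tcp_pos"]-P(np.radians(d)),4),round(s["time"],1))
c=viewer.camera("scene")["color"];cv2.imwrite("pics/lift.png",cv2.resize(c[40:280,320:560],(560,560)))
E
```

```text
10 0.011 [-0.1 -1.4 -3.1] [-0.0001 -0.0001  0.0003] 23.6
15 0.011 [-1.3 -1.2 -2.8] [-0.0004 -0.0001  0.0001] 24.1
20 0.0113 [-3.7 -2.4 -1. ] [-0.0007 -0.0002  0.0001] 24.7
25 0.0106 [-5.8 -3.1  0.3] [-0.0008 -0.0003  0.0005] 25.2
30 0.0106 [-6.6 -3.7  1.5] [-0.0012 -0.0004  0.0006] 25.8
35 0.0111 [-7.5 -3.1  2.8] [-0.0016 -0.0005  0.0009] 26.3
40 0.011 [-8.9 -4.4  6.7] [-0.0018 -0.0006  0.0015] 26.8
45 0.0111 [-10.4  -4.2   8.2] [-0.0019 -0.0006  0.0023] 27.4
```

View pics/lift.png

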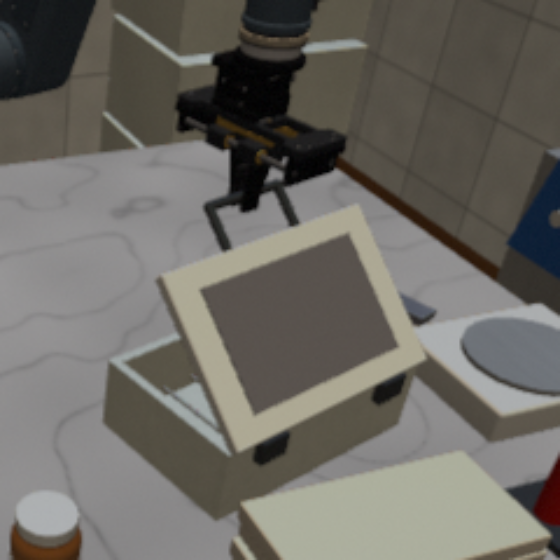

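The view shows the fingers holding the bar and the lid propped open, with its upper corners at crop (162,280) and (358,207). I'll check the angle by projecting those corners.

```bash
python3 - <<'E'
from h import *
robot.sleep(.5);c=viewer.camera("scene");R=np.array(c["R"]);ex=np.array([np.cos(.272),np.sin(.272),0]);ey=np.array([-ex[1],ex[0],0]);ez=np.array([0,0,1.])
H=np.array([.438231,.248935,.1])+.265*ex
print("seen",[320+162*.4286,40+280*.4286],[320+358*.4286,40+207*.4286])
for d in(39,42,45,48,51):
    a=np.radians(d);o=[]
    for s in(-.16,.16):
        X=H+ey*s+ex*(-.21*np.cos(a)+.016*np.sin(a))+ez*(.21*np.sin(a)+.016*np.cos(a))
        v=R@X+c["t"];o.append((round(c["fx"]*v[0]/v[2]+c["cx"],1),round(c["fy"]*v[1]/v[2]+c["cy"],1)))
    print(d,o)
s=status.sense();print(s["finger_gap"],s["finger_force"],s["wrist_force"],s["time"],np.abs(s["joint_velocities"]).max())
E
```

```text
seen [389.4332, 160.00799999999998] [473.4388, 128.72019999999998]
39 [(np.float64(384.5), np.float64(160.2)), (np.float64(468.5), np.float64(129.4))]
42 [(np.float64(386.8), np.float64(158.9)), (np.float64(471.3), np.float64(128.0))]
45 [(np.float64(389.3), np.float64(157.8)), (np.float64(474.1), np.float64(126.8))]
48 [(np.float64(391.9), np.float64(156.9)), (np.float64(477.1), np.float64(125.7))]
51 [(np.float64(394.6), np.float64(156.2)), (np.float64(480.2), np.float64(124.8))]
0.01100235252950027 25.002239048480988 [-10.19233685  -3.69498399   9.05933506] 27.95 0.0011549950778217848
```

```bash
python3 -c "
from cell import job
print(job.hand_in())"
```

```text
the job is handed in; nothing more can be done
None
```

Both tagged moulds are set down in the nests of their colour and released, and the lid is held by its bar at about 45° (44–45° measured in the camera view); the job was handed in at about 28 s, but no verdict was returned.

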